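Lay out the prize tray on the games cart

TASK

Lay out the prize display for tonight's game: stand the token tin in the centre of the dice tray, and put the round gem in the tray to the left of the tin and the square gem to its right (as the robot sees it), each midway between the tin and that end wall on the tray's long centre line; the oblong gem goes flat on top of the tin, in the middle of its lid. Park the mallet on top of the stack of two clear organizers, centred and lying along the stack's long way. Do not shift or knock over the two pawns and the sand timer.

Things in the scene. Friction and masses are not known exactly. Their poses are not given: they have to be found in the camera images.
- tin: Round closed steel token tin, 60 mm diameter, 40 mm tall, flat lid, about 120 g, loose, standing on the cart. Origin at the centre of its underside, z up.
- gem_round: Round glass gem, 38 mm diameter, 18 mm tall; its side is upright to 12 mm, then slopes in to a flat top 24 mm across. About 45 g, loose. Green glass like the other two gems; origin at the centre of its underside, z up.
- gem_square: Square glass gem, 34 x 34 mm with upright sides to 13 mm and a smaller 22 mm square step on top, 18 mm tall in all. About 42 g, loose; x and y square to its sides. Green glass like the other two gems; origin at the centre of its underside, z up.
- gem_oblong: Oblong glass gem, 54 mm long (its x) by 24 mm wide (its y), upright sides to 13 mm and a smaller 42 x 12 mm step on top, 18 mm tall in all. About 42 g, loose. Green glass like the other two gems; origin at the centre of its underside, z up.
- mallet: Loose red wooden croquet mallet, 60 g, lying level on head and pommel, 170 mm long along its x. Origin at mid length, at the level it lies on; z up. Round handle 12 mm thick, axis 14 mm up, bare from x = -71 to +57 mm. Head at +x end: cylinder 28 mm in diameter, 60 mm long, along y, axis at x = +71 mm. Pommel at -x end: disc 28 mm in diameter, 14 mm thick.
- tray: Open bamboo dice tray with a grey felt floor, fixed. Outside 146 mm (x) by 236 mm (y, its long way) by 22 mm tall, walls 8 mm, inside 130 x 220 mm; inner floor 6 mm above the cart top. Origin at the centre of its underside; x points roughly away from the robot, +y is its left end and -y its right end as the robot sees it.
- stack: Two clear plastic compartment organizers with shut lids, one on the other, fixed: 130 mm (x) by 210 mm (y, its long way) by 64 mm tall in all, flat top. Not the taller stack of four at the far edge. Origin at the centre of the underside, x roughly away from the robot, z up.
- pawn_a: Small wooden pawn, 22 mm diameter, 41 mm tall, standing loose between the starting places on the robot's left. A bystander. Origin at the centre of its underside.
- pawn_b: The same kind of wooden pawn, standing loose between the starting places on the robot's right. A bystander. Origin at the centre of its underside.
- timer: Small sand timer with dark wooden ends, 28 mm diameter, 55 mm tall, standing loose at the far left of the robot. A bystander. Origin at the centre of its underside.
Things that resemble listed ones, but are neither listed nor needed, are in the scene too. Of the things shaped like the mallet, the red one is meant.

How it is judged:
By the outcome, as a careful person would: the job done as asked, in the order asked, and still so for the second after the job is handed in, with the robot touching nothing.
It also fails if it takes over 120 s, if anything falls off the work surface, if the arm or the gripper's body presses on something with over 40 N, if the wrist force passes 120 N, or if a joint passes its speed limit or range.

ROBOT

A 6-joint arm with a two-finger parallel gripper is mounted at the origin on the work surface. World frame = base frame: x ahead of the robot, y to its left, z up, the work surface at z = 0. Lengths are in m, angles in rad, forces in N, time in s.
With the tool pointing down it reaches from about 0.4 to 0.925 m from the base axis. Payload 12.5 kg.
Tool frame: the origin (TCP) lies midway between the tips of the shut fingers; the grasp point (between the pads) lies 19 mm behind it; z points along the fingers, y is the line along which they close (so a half turn about z gives the same grasp; the last joint's range is limited). The gripper opens to 95 mm and grips with 3 to 60 N. Pads are 20 mm wide; open, the fingers measure 119 mm over their backs; the gripper's body (75 mm by 180 mm) begins 59 mm behind the grasp point.
Start: joints at [-1.434, 0.491, 1.559, -0, 1.092, -0.106], TCP at [0.15, -0.607, 0.215] pointing down, gripper open.
Joint ranges: [-3.1, 3.1], [-0.84, 2.19], [0.05, 2.79], [-1.13, 4.28], [0.06, 2.93], [-2.69, 2.69]. Speed limits (rad/s): [2.22, 2.22, 2.79, 3.14, 3.14, 3.14].

INTERFACE

Orientations are given as a unit quaternion [x, y, z, w].
In Python, from bench import readout, optics, job gives the robot as it stands.
- The arm moves only by the shell command python3 -m handwheel 'ROWS'. ROWS is JSON, a list of rows, each a list of 7 numbers: the shift along the tool's x, y, z in mm, then the turn, a rotation vector about the tool's x, y, z in rad, then the opening, from 0 (shut) to 1 (fully open). A call has 1 to 12 rows; each row is the pose to reach, as a shift and turn from the pose commanded when the call began, along the tool's axes at that moment; what a row does not reach only later rows make up. A row lasts 1/12 s, in which the tool goes at most 41.7 mm and 7.16 degrees, less where a joint would pass 70% of its speed; a pose out of reach is approached as far as the arm can. A call with a gripper value outside its range is refused whole. The fingers move at their own pace and stop on an object; the grip force is fixed at half the most. Time passes only in rows, so rows that repeat a pose let the fingers close. It gives the time, the measured TCP pose, the force, the opening and the grip force at its end, in the units of the state.
- readout.state(): the state, without advancing time (a new reading comes with each control period).
- optics.camera(name): name is "scene" or "top"; returns the picture (480x640x3 uint8, red, green, blue); there is no depth.
- optics.calibration(name): a dict with "fx", "fy", "cx", "cy" (pixels), "k1" (the pictures are not rectified: a ray, as slopes to the right and down, at radius r is drawn at 1 + k1 r^2 times it, then the intrinsics apply), "R" (3x3) and "t" (3): a world point X has camera coordinates R X + t. Camera axes: x right, y down, z forward; pixel columns grow to the right and rows downward; lengths in m; the calibration is good to about 2 mm. A picture is of the moment at which its call begins. calibration takes no time and is no camera call.
- job.hand_in(): hands the job in; it is judged then, once.
The state is a dict: "clock": time; "joint_pos": joint angles; "joint_vel": joint speeds; "joint_efforts": joint torques, N m; "tool_pos": TCP position; "tool_rot": TCP orientation; "wrist_force": force on the tool from outside, world axes, zero at the start; "ft_torque": the same for the moment, N m; "finger_gap": finger opening in m; "grasp_force": force on a finger pad.
Only numpy, scipy, OpenCV 4.12 (cv2) and the standard library are available. Lean on these libraries where they do the work, as an engineer would, in place of code of your own. Each camera call takes 0.05 s, during which the arm holds its last target. There are 200 camera calls.

## Working session

There is one attempt and no reset: what is moved stays moved. The work goes in short steps, Python scripts to look and compute and a shell command to move; the robot and the scene stay as the last step left them, time stands still between calls to the robot, and variables do not carry over. Pictures are saved under pics/ and viewed, at most 17 in all, crops included, and the job is handed in when it is done.

```bash
ls; mkdir -p pics; python3 - <<'E'
from bench import readout, optics, job
import cv2
for n in ("scene","top"):
    cv2.imwrite(f"pics/{n}0.png",optics.camera(n)[:,:,::-1]); c=optics.calibration(n); print(n,c)
print(readout.state())
E
```

```text
pics
scene {'fx': 557.1628020583264, 'fy': 557.1628020583264, 'cx': 318.24832342092714, 'cy': 246.60425479119021, 'k1': -0.03347509810161966, 'R': array([[ 0.4573967 ,  0.88908827,  0.01761549],
       [ 0.67355365, -0.33344397, -0.65965188],
       [-0.58061497,  0.31358756, -0.75136482]]), 't': array([-0.25572688, -0.22906639,  1.37678147])}
top {'fx': 603.9503151443269, 'fy': 603.9503151443269, 'cx': 321.6890755688637, 'cy': 243.46310916663978, 'k1': -0.18132894359716753, 'R': array([[ 0.02692666, -0.9996002 ,  0.0086254 ],
       [-0.9864976 , -0.02796615, -0.16137034],
       [ 0.16154704, -0.00416377, -0.98685623]]), 't': array([0.04581605, 0.41497497, 1.3976746 ])}
{'clock': 0.1, 'joint_pos': array([-1.43359784e+00,  4.91497400e-01,  1.55938349e+00,  8.69786998e-06,
        1.09172292e+00, -1.05582951e-01]), 'joint_vel': array([ 0.00188438, -0.00184061, -0.00178906, -0.00022203, -0.00101729,
       -0.00064977]), 'joint_efforts': array([ 4.04712730e-03, -6.13619399e+01, -2.58606970e+01,  6.94154506e-02,
        4.70322522e-02, -5.81970312e-05]), 'tool_pos': array([ 0.15025656, -0.60644467,  0.21412309]), 'tool_rot': array([ 9.92641306e-01,  1.21090802e-01, -4.13386729e-06, -5.05574999e-04]), 'wrist_force': array([-0.09833871, -0.03252673, -0.57607288]), 'ft_torque': array([-0.04106087,  0.00026279,  0.02133186]), 'grasp_force': 0.0, 'finger_gap': 0.09530813573848375}
```

View pics/top0.png

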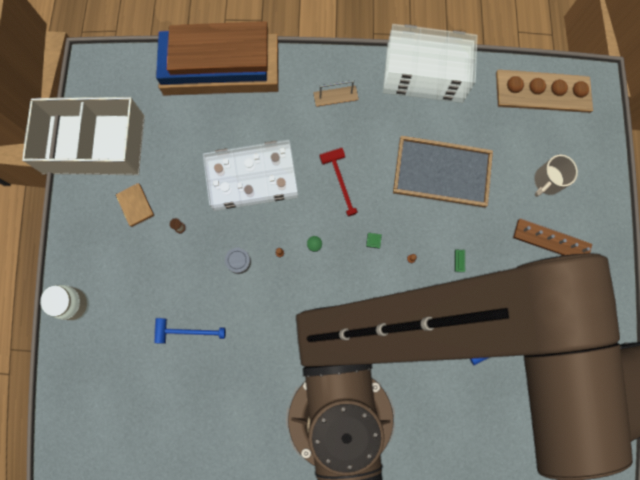

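View pics/scene0.png

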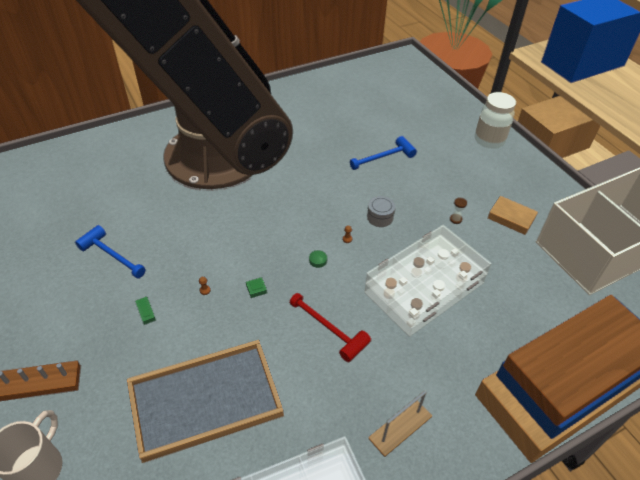

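The top picture shows the layout, with these candidates:
- **Mallets:** red at (332,156)-(352,212), which is the one meant. The blue ones at (160,330) and (480,358) are decoys.
- **Gems:** round (314,243), square (373,240), oblong (460,261).
- **Tin:** (238,262). The white jar at (60,302) and the mug at (556,175) are not it.
- **Stack:** the low one at (251,174), not the tall one at (430,62).
- **Tray:** (443,171). The box at (85,135) and the peg racks are not it.
- **Bystanders:** pawns at (280,252) and (412,258), timer at (177,225).

The scene picture agrees: tin (381,211), round gem (318,258), square gem (257,287), oblong gem (146,310), red mallet (330,325).

Next is a close crop.

```bash
python3 - <<'E'
import cv2, numpy as np
t=cv2.imread("pics/top0.png"); s=cv2.imread("pics/scene0.png")
def crop(im,x,y,w,h): return cv2.resize(im[y:y+h,x:x+w],(400,300),interpolation=cv2.INTER_CUBIC)
# 133x100 ->x3
a=crop(t,180,135,133,100); b=crop(t,380,120,133,100); c=crop(s,355,215,160,120); d=crop(s,120,335,180,135)
cv2.imwrite("pics/c1.png",np.vstack([np.hstack([a,b]),np.hstack([c,d])]))
a=crop(t,215,205,133,100);b=crop(t,350,205,133,100);c=crop(s,280,185,133,100);d=crop(s,130,240,150,113)
cv2.imwrite("pics/c2.png",np.vstack([np.hstack([a,b]),np.hstack([c,d])]))
E
```

```text
(no output)
```

View pics/c1.png

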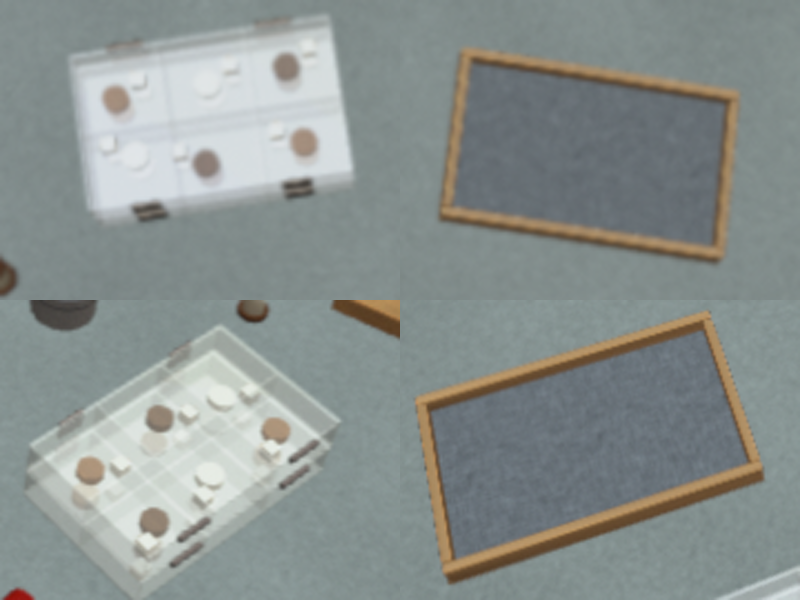

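View pics/c2.png

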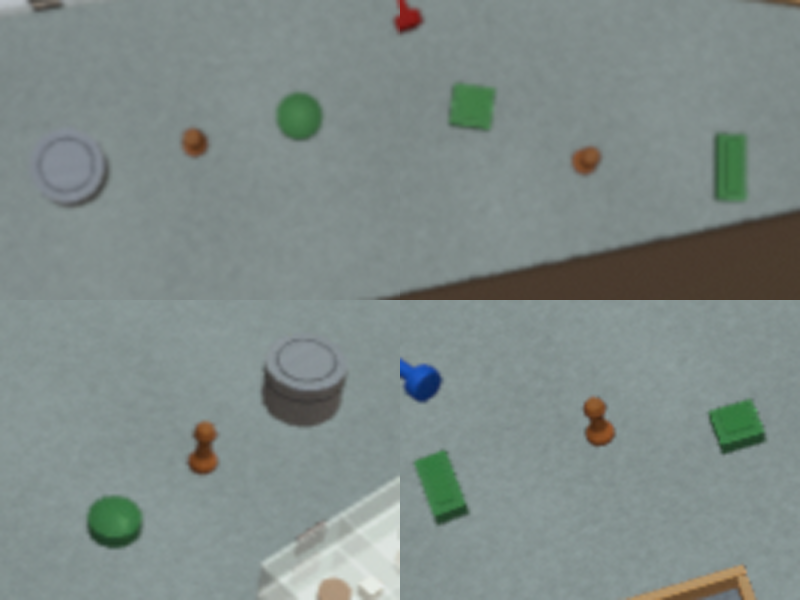

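The crops confirm the choices. Tray, low clear stack, steel tin, round, square and oblong gems are all clear in both views. I'll now fit poses by matching silhouettes and corners.

```bash
cat > h.py <<'E'
import cv2, numpy as np
from bench import optics
from scipy.optimize import minimize, least_squares
CAL={n:optics.calibration(n) for n in("scene","top")}
def proj(n,X):
    c=CAL[n]; P=np.atleast_2d(X)@c["R"].T+c["t"]; s=P[:,:2]/P[:,2:]
    s=s*(1+c["k1"]*(s**2).sum(1,keepdims=True)); return s*[c["fx"],c["fy"]]+[c["cx"],c["cy"]]
def unproj(n,uv,z):
    f=lambda q: proj(n,[q[0],q[1],z])[0]-uv
    return least_squares(f,[.6,0]).x
def place(p,L):
    c,s=np.cos(p[2]),np.sin(p[2]); L=np.asarray(L,float)
    z=p[3] if len(p)>3 else 0
    return np.c_[p[0]+c*L[:,0]-s*L[:,1],p[1]+s*L[:,0]+c*L[:,1],L[:,2]+z]
def box(a,b,z0,z1,cx=0,cy=0): return [[cx+i*a/2,cy+j*b/2,z] for i in(-1,1) for j in(-1,1) for z in(z0,z1)]
def cyl(r,z0,z1):
    t=np.linspace(0,2*np.pi,32,endpoint=False); return [[r*np.cos(a),r*np.sin(a),z] for z in(z0,z1) for a in t]
def disc(r,axis,a0,a1,x,y,z):
    t=np.linspace(0,2*np.pi,24,endpoint=False)
    if axis=='y': return [[x+r*np.cos(a),q,z+r*np.sin(a)] for q in(a0,a1) for a in t]
    return [[q,y+r*np.cos(a),z+r*np.sin(a)] for q in(a0,a1) for a in t]
M={'tin':[cyl(.03,0,.04)],'round':[cyl(.019,0,.012)+cyl(.012,.018,.018)],
 'square':[box(.034,.034,0,.013)+box(.022,.022,0,.018)],
 'oblong':[box(.054,.024,0,.013)+box(.042,.012,0,.018)],
 'mallet':[disc(.014,'y',-.03,.03,.071,0,.014),disc(.006,'x',-.075,.06,0,0,.014),disc(.014,'x',-.085,-.071,0,0,.014)]}
S=4
def sil(n,name,p,o,sh):
    m=np.zeros((sh[0]*S,sh[1]*S),np.uint8)
    for part in M[name]:
        h=cv2.convexHull(((proj(n,place(p,part))-o+.5)*S-.5).astype(np.float32))
        cv2.fillPoly(m,[np.round(h*16).astype(np.int32)],1,shift=4)
    return m
def mask(im,kind):
    h=cv2.cvtColor(im,cv2.COLOR_BGR2HSV).astype(int)
    if kind=='green': return (abs(h[...,0]-62)<14)&(h[...,1]>90)
    if kind=='red': return ((h[...,0]<6)|(h[...,0]>172))&(h[...,1]>150)
def fit(ims,name,p0,kind,cams=("top","scene"),z=0,w=None):
    T={}
    for n in cams:
        u=proj(n,[p0[0],p0[1],z+.01])[0].astype(int); k=w or(60 if name=='mallet' else 18)
        o=u-k; im=ims[n][o[1]:u[1]+k,o[0]:u[0]+k]
        im=cv2.resize(im,None,fx=S,fy=S,interpolation=cv2.INTER_CUBIC)
        T[n]=(o,mask(im,kind).astype(np.uint8),(2*k,2*k))
    def cost(q):
        e=0
        for n,(o,m,sh) in T.items():
            s=sil(n,name,[*q,z],o,sh); e+=1-(s&m).sum()/max(1,(s|m).sum())
        return e
    best=None
    for y0 in ([p0[2]] if name in('mallet','round','tin') else p0[2]+np.linspace(-.6,.6,5)):
        a=np.array([p0[0],p0[1],y0])
        r=minimize(cost,a,method='Nelder-Mead',options=dict(initial_simplex=np.vstack([a,a+[.006,0,0],a+[0,.006,0],a+[0,0,.15]]),xatol=1e-4,fatol=1e-4))
        if best is None or r.fun<best.fun: best=r
    return best.x.round(4),round(best.fun,3)
def fitcorners(obs,p0):
    f=lambda p: np.concatenate([proj(n,place(p,[L]))[0]-uv for n,L,uv in obs])
    r=least_squares(f,p0,loss='soft_l1'); return r.x.round(4),r.fun.round(1)
E
cat > a.py <<'E'
from h import *
ims={n:cv2.imread(f"pics/{n}0.png") for n in("top","scene")}
k=3.0075
to=np.array([380,120]);so=np.array([120,335])
tr=[("top",[.073,.118,.022],to+np.array([62,48])/k),("top",[.073,-.118,.022],to+np.array([339,92])/k),("top",[-.073,-.118,.022],to+np.array([321,260])/k),("top",[-.073,.118,.022],to+np.array([41,217])/k)]
ts=[("scene",[-.073,.118,.022],so+np.array([309,13])/2.222),("scene",[-.073,-.118,.022],so+np.array([17,100])/2.222),("scene",[.073,-.118,.022],so+np.array([47,272])/2.222),("scene",[.073,.118,.022],so+np.array([361,163])/2.222)]
for o in(tr,ts,tr+ts): print("tray",*fitcorners(o,[.6,-.2,0]))
to=np.array([180,135]);so=np.array([355,215])
st=[("top",[.065,.105,.064],to+np.array([70,57])/k),("top",[.065,-.105,.064],to+np.array([330,15])/k)]
ss=[("scene",[-.065,.105,.064],so+np.array([221,26])/2.5),("scene",[-.065,-.105,.064],so+np.array([27,147])/2.5),("scene",[.065,.105,.064],so+np.array([338,119])/2.5),("scene",[.065,-.105,0],so+np.array([137,298])/2.5)]
for o in(st,ss,st+ss): print("stack",*fitcorners(o,[.6,.2,0]))
p=fitcorners(st+ss,[.6,.2,0])[0]
for z in(0,.064): print("near pred tile",((proj("top",place(p,[[-.065,-.105,z],[-.065,.105,z]]))-to)*k).round())
T=unproj("top",np.array([215+67/k,205+164/k]),.04);U=unproj("scene",np.array([280+307/k,185+60/k]),.04); print("tin",T,U)
for nm,kind,uv in(('round','green',(314,243)),('square','green',(373,240)),('oblong','green',(460,261)),('mallet','red',(343,185))):
    x=unproj("top",np.array(uv),.01); y0={'mallet':.2,'oblong':np.pi/2}.get(nm,0.)
    if nm=='oblong': y0=0.
    for c in(("top",),("scene",),("top","scene")): print(nm,c,*fit(ims,nm,[*x,y0],kind,c))
for nm,uv in(('pawn_a',(280,254)),('pawn_b',(412,260)),('timer',(178,229))): print(nm,unproj("top",np.array(uv),0.))
E
python3 a.py
```

```text
tray [ 0.6053 -0.2393 -0.1216] [-0.3 -0.1  0.1  0.   0.9  0.2 -0.5 -0.1]
tray [ 0.6087 -0.2409 -0.1099] [-0.  -3.  -0.9 -1.4 -0.2  1.   2.5  0.7]
tray [ 0.6071 -0.2404 -0.1143] [-0.1 -0.5  0.3 -1.   1.5 -0.8  0.1 -0.4  0.1 -3.6 -0.7 -2.6 -0.5 -0.3
  2.3  0.1]
stack [0.5741 0.2318 0.1902] [ 0.1 -0.  -0.1  0. ]
stack [0.5767 0.2294 0.1948] [-1.  -1.2  0.2 -0.8  1.2  0.2 -0.3  3.4]
stack [0.5751 0.2307 0.1926] [ 0.4 -0.3  0.3 -0.5 -0.8 -1.9  0.4 -1.8  1.3 -0.5 -0.3  2.5]
near pred tile [[359. 189.]
 [105. 230.]]
near pred tile [[357. 169.]
 [ 92. 213.]]
tin [0.36853858 0.25492375] [0.3698512  0.25273418]
round ('top',) [ 0.418   0.0762 -0.0035] 0.253
round ('scene',) [0.4172 0.0716 0.1496] 0.182
round ('top', 'scene') [0.4172 0.073  0.108 ] 0.438
square ('top',) [ 0.4282 -0.068  -0.1861] 0.242
square ('scene',) [ 0.4289 -0.0719 -0.2206] 0.157
square ('top', 'scene') [ 0.4291 -0.0703 -0.1147] 0.424
oblong ('top',) [ 0.3868 -0.2812  0.0043] 0.268
oblong ('scene',) [ 0.3846 -0.2822  0.0141] 0.165
oblong ('top', 'scene') [ 3.867e-01 -2.817e-01 -3.000e-04] 0.447
mallet ('top',) [0.5712 0.0153 0.3374] 0.318
mallet ('scene',) [0.5693 0.0094 0.3301] 0.193
mallet ('top', 'scene') [0.57   0.0113 0.3436] 0.526
pawn_a [0.39035052 0.15726806]
pawn_b [ 0.38457258 -0.16321191]
timer [0.44501952 0.41092682]
```

```bash
python3 - <<'E'
from h import *
ims={n:cv2.imread(f"pics/{n}0.png") for n in("top","scene")}
P={'round':[.4172,.073,0],'square':[.429,-.0703,-.15],'mallet':[.57,.0113,.335],'tin':[.369,.254,0]}
rows=[]
for n in ims:
    r=[]
    for nm,p in P.items():
        k=40 if nm=='mallet' else 18
        u=proj(n,[p[0],p[1],.01])[0].astype(int);o=u-k
        im=cv2.resize(ims[n][o[1]:u[1]+k,o[0]:u[0]+k],None,fx=S,fy=S,interpolation=cv2.INTER_CUBIC)
        s=sil(n,nm,p,o,(2*k,2*k)); m=(mask(im,'red' if nm=='mallet' else 'green')).astype(np.uint8)
        print(n,nm,m.sum()/16,s.sum()/16)
        for q,c in((s,(255,0,0)),(m,(0,255,255))):
            cv2.drawContours(im,cv2.findContours(q,0,2)[0],-1,c,1)
        r.append(cv2.resize(im,(200,200)))
    rows.append(np.hstack(r))
cv2.imwrite("pics/o.png",np.vstack(rows))
E
```

```text
top round 154.5625 210.8125
top square 161.9375 218.5625
top mallet 425.4375 633.8125
top tin 0.0 574.0
scene round 225.125 277.0
scene square 268.9375 327.5
scene mallet 865.9375 1066.0625
scene tin 0.0 769.5625
```

View pics/o.png

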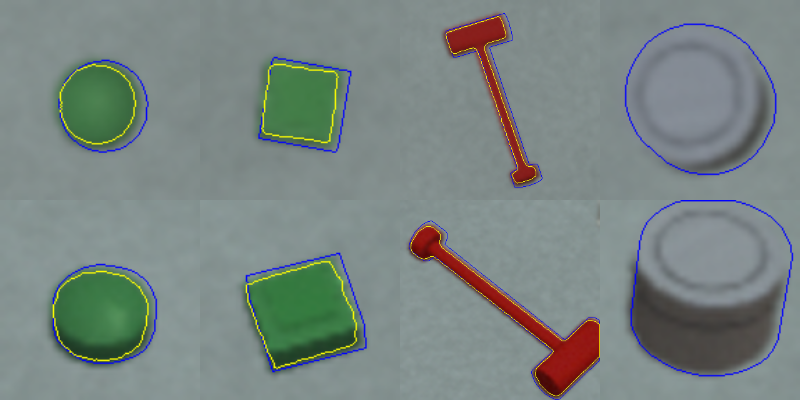

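The silhouettes fit, but the two cameras disagree by about 3 to 4 mm in y and my mask is tight. I'll use a mid-edge threshold in Lab chroma and refit per camera.

```bash
python3 - <<'E'
s=open('h.py').read()
i=s.index("def mask"); j=s.index("def fit(")
s=s[:i]+'''def mask(im,kind):
    a=cv2.cvtColor(im,cv2.COLOR_BGR2LAB)[...,1].astype(float)
    a=a-np.median(a)
    if kind=='green': a=-a
    return a>.5*np.percentile(a[a>.5*a.max()],50)
'''+s[j:]
open('h.py','w').write(s)
E
python3 a.py | grep -E "round|square|oblong|mallet"
```

```text
round ('top',) [0.418  0.0757 0.    ] 0.165
round ('scene',) [0.4164 0.0726 0.0358] 0.212
round ('top', 'scene') [0.4167 0.0745 0.0875] 0.414
square ('top',) [ 0.4303 -0.0683 -0.0753] 0.121
square ('scene',) [ 0.4242 -0.0705  1.3952] 0.234
square ('top', 'scene') [ 0.4295 -0.0697 -0.0614] 0.416
oblong ('top',) [ 0.3855 -0.2796 -0.0521] 0.163
oblong ('scene',) [ 0.3801 -0.2828  0.0118] 0.183
oblong ('top', 'scene') [ 0.3867 -0.2818 -0.0015] 0.403
mallet ('top',) [0.5706 0.0144 0.3435] 0.178
mallet ('scene',) [0.5695 0.01   0.3444] 0.142
mallet ('top', 'scene') [0.5695 0.0122 0.3528] 0.398
```

```bash
cat > go.py <<'E'
import sys, numpy as np
from scipy.spatial.transform import Rotation as R
from bench import readout
def plan(*pts, s=None):
    "each pt x,y,z(TCP),yaw -> row numbers relative to current pose"
    s=s or readout.state(); q=R.from_quat(s["tool_rot"]); p=s["tool_pos"]
    for x,y,z,w in pts:
        t=R.from_euler('z',w)*R.from_euler('x',np.pi)
        print((q.inv().apply(np.array([x,y,z])-p)*1e3).round(1).tolist(),(q.inv()*t).as_rotvec().round(3).tolist())
if __name__=="__main__":
    s=readout.state(); a=[float(v) for v in sys.argv[1:]]
    print("t",round(s["clock"],2),"pos",s["tool_pos"].round(4),"yaw",round(R.from_quat(s["tool_rot"]).as_euler('zyx')[0],3),"gap",round(s["finger_gap"],4),"F",s["wrist_force"].round(1))
    plan(*[a[i:i+4] for i in range(0,len(a),4)],s=s)
E
python3 go.py .5 -.25 .2 1.454  .5 .1 .2 1.454
```

```text
t 0.1 pos [ 0.1503 -0.6064  0.2141] yaw -0.243 gap 0.0953 F [-0.1 -0.  -0.6]
[425.2, -261.9, 14.4] [-0.001, -0.001, -1.211]
[509.3, -601.6, 14.8] [-0.001, -0.001, -1.211]
```

```bash
python3 -m handwheel '[[425,-262,14,0,0,-1.211,1],[425,-262,14,0,0,-1.211,1],[425,-262,14,0,0,-1.211,1],[425,-262,14,0,0,-1.211,1],[425,-262,14,0,0,-1.211,1],[425,-262,14,0,0,-1.211,1],[425,-262,14,0,0,-1.211,1],[425,-262,14,0,0,-1.211,1],[425,-262,14,0,0,-1.211,1],[425,-262,14,0,0,-1.211,1],[425,-262,14,0,0,-1.211,1],[425,-262,14,0,0,-1.211,1]]'; python3 go.py .42 .2 .15 1.454 .369 .2538 .15 1.454
```

```text
clock: 1.1
tool_pos: [0.5009, -0.2483, 0.2005]
tool_rot: [0.747, 0.665, -0.0, -0.0]
wrist_force: [-0.2, -0.3, 0.5]
finger_gap: 0.0952
grasp_force: 0.0
t 1.1 pos [ 0.5009 -0.2483  0.2005] yaw -1.454 gap 0.0952 F [-0.2 -0.3  0.5]
[435.9, -132.4, 50.5] [-0.0, -0.0, 0.0]
[483.4, -189.3, 50.5] [-0.0, -0.0, 0.0]
```

```bash
python3 -m handwheel '[[484,-190,50,0,0,0,1],[484,-190,50,0,0,0,1],[484,-190,50,0,0,0,1],[484,-190,50,0,0,0,1],[484,-190,50,0,0,0,1],[484,-190,50,0,0,0,1],[484,-190,50,0,0,0,1],[484,-190,50,0,0,0,1],[484,-190,50,0,0,0,1],[484,-190,50,0,0,0,1],[484,-190,50,0,0,0,1],[484,-190,50,0,0,0,1]]'; python3 -m handwheel '[[0,0,0,0,0,0,1],[0,0,0,0,0,0,1]]'; python3 go.py .369 .2538 .15 1.454 .369 .2538 .005 1.454
python3 - <<'E'
from h import *
from bench import readout
s=readout.state(); T=s["tool_pos"]
out=[]
for n in("top","scene"):
    im=optics.camera(n)[:,:,::-1].copy(); cv2.imwrite(f"pics/{n}1.png",im)
    u=proj(n,T)[0].astype(int);o=u-[66,50]
    c=cv2.resize(im[o[1]:o[1]+100,o[0]:o[0]+133],(400,300),interpolation=cv2.INTER_CUBIC); cv2.circle(c,tuple(((proj(n,T)[0]-o)*3).astype(int)),2,(0,0,255),-1); out.append(c)
cv2.imwrite("pics/g1.png",np.hstack(out))
E
```

```text
clock: 2.1
tool_pos: [0.3723, 0.233, 0.1526]
tool_rot: [0.747, 0.665, -0.0, 0.0]
wrist_force: [1.5, 0.6, 0.0]
finger_gap: 0.0951
grasp_force: 0.0
clock: 2.27
tool_pos: [0.3723, 0.2328, 0.1524]
tool_rot: [0.746, 0.666, -0.0, -0.0]
wrist_force: [-0.7, -0.3, 0.4]
finger_gap: 0.095
grasp_force: 0.0
t 2.27 pos [0.3723 0.2328 0.1524] yaw -1.459 gap 0.095 F [-0.7 -0.3  0.4]
[20.5, -5.6, 2.4] [-0.001, 0.001, 0.005]
[20.6, -5.5, 147.4] [-0.001, 0.001, 0.005]
```

View pics/g1.png

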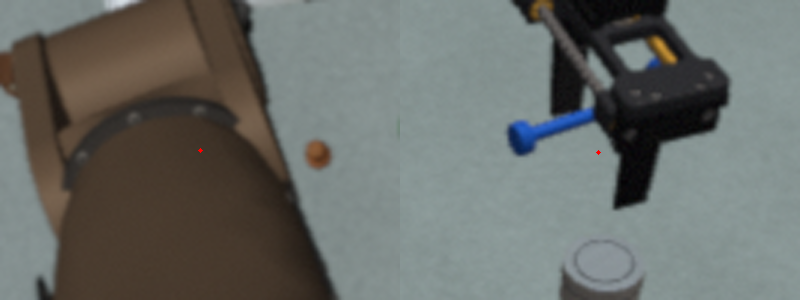

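The top view is hidden by the arm. The scene view shows the open fingers evenly about the TCP, just above the tin. Descending onto it now.

```bash
python3 -m handwheel '[[20.5,-5.5,60,0,0,0.005,1],[20.5,-5.5,60,0,0,0.005,1],[20.5,-5.5,95,0,0,0.005,1],[20.5,-5.5,120,0,0,0.005,1],[20.5,-5.5,146,0,0,0.005,1],[20.5,-5.5,146,0,0,0.005,1],[20.5,-5.5,146,0,0,0.005,0.5],[20.5,-5.5,146,0,0,0.005,0.5],[20.5,-5.5,146,0,0,0.005,0.5],[20.5,-5.5,146,0,0,0.005,0.5],[20.5,-5.5,146,0,0,0.005,0.5],[20.5,-5.5,146,0,0,0.005,0.5]]';  python3 go.py .369 .2538 .15 1.454
```

```text
clock: 3.37
tool_pos: [0.3703, 0.2522, 0.0075]
tool_rot: [0.749, 0.663, 0.0, 0.0]
wrist_force: [-1.1, 0.1, 1.7]
finger_gap: 0.0607
grasp_force: 0.6
t 3.37 pos [0.3703 0.2522 0.0075] yaw -1.449 gap 0.0607 F [-1.1  0.1  1.7]
[1.5, -1.4, -142.5] [0.001, -0.0, -0.005]
```

```bash
python3 -m handwheel '[[0,0,0,0,0,0,0],[0,0,0,0,0,0,0],[0,0,0,0,0,0,0],[0,0,0,0,0,0,0],[0,0,-30,0,0,0,0],[0,0,-70,0,0,0,0],[0,0,-110,0,0,0,0],[0,0,-140,0,0,0,0],[0,0,-140,0,0,0,0]]';  python3 go.py .5 .1 .15 1.454 .607 -.24 .15 1.454
```

```text
clock: 4.12
tool_pos: [0.3719, 0.2531, 0.1518]
tool_rot: [0.749, 0.663, 0.004, 0.001]
wrist_force: [-0.2, 0.5, -1.1]
finger_gap: 0.0586
grasp_force: 30.0
t 4.12 pos [0.3719 0.2531 0.1518] yaw -1.449 gap 0.0586 F [-0.2  0.5 -1.1]
[-136.5, 145.8, 2.3] [0.007, -0.005, -0.005]
[-461.0, 293.2, 1.8] [0.007, -0.005, -0.005]
```

```bash
python3 -m handwheel '[[-230,146,2,0,0,0,0],[-230,146,2,0,0,0,0],[-230,146,2,0,0,0,0],[-230,146,2,0,0,0,0],[-230,146,2,0,0,0,0],[-230,146,2,0,0,0,0],[-461,293,2,0,0,0,0],[-461,293,2,0,0,0,0],[-461,293,2,0,0,0,0],[-461,293,2,0,0,0,0],[-461,293,2,0,0,0,0],[-461,293,2,0,0,0,0]]'; python3 go.py .607 -.24 .15 1.454
python3 -m handwheel '[[0,0,0,0,0,0,0],[0,0,0,0,0,0,0],[0,0,0,0,0,0,0]]'; python3 go.py .607 -.24 .15 1.454
```

```text
clock: 5.12
tool_pos: [0.5852, -0.2013, 0.1439]
tool_rot: [0.749, 0.663, -0.0, -0.0]
wrist_force: [0.4, -0.6, -0.8]
finger_gap: 0.0584
grasp_force: 30.0
t 5.12 pos [ 0.5852 -0.2013  0.1439] yaw -1.449 gap 0.0584 F [ 0.4 -0.6 -0.8]
[-35.8, 26.3, -6.1] [-0.001, -0.0, -0.005]
clock: 5.37
tool_pos: [0.5843, -0.1989, 0.1438]
tool_rot: [0.749, 0.663, -0.0, -0.001]
wrist_force: [0.8, 0.6, -2.1]
finger_gap: 0.0584
grasp_force: 30.0
t 5.37 pos [ 0.5843 -0.1989  0.1438] yaw -1.448 gap 0.0584 F [ 0.8  0.6 -2.1]
[-38.0, 27.5, -6.3] [-0.002, -0.001, -0.006]
```

```bash
python3 -m handwheel '[[-38,27.5,30,0,0,-0.006,0],[-38,27.5,30,0,0,-0.006,0],[-38,27.5,60,0,0,-0.006,0],[-38,27.5,84,0,0,-0.006,0],[-38,27.5,84,0,0,-0.006,0],[-38,27.5,84,0,0,-0.006,0]]'; python3 go.py .607 -.24 .06 1.454
cat > look.py <<'E'
import sys
from h import *
from bench import readout
k,*a=sys.argv[1:]; T=readout.state()["tool_pos"]; out=[]
a=[float(v) for v in a] or T
for n in("top","scene"):
    im=optics.camera(n)[:,:,::-1].copy(); cv2.imwrite(f"pics/{n}{k}.png",im)
    o=proj(n,a)[0].astype(int)-[66,50]; o=np.clip(o,0,[640-133,480-100])
    out.append(cv2.resize(im[o[1]:o[1]+100,o[0]:o[0]+133],(400,300),interpolation=cv2.INTER_CUBIC)); print(n,o)
cv2.imwrite(f"pics/L{k}.png",np.hstack(out))
E
python3 look.py 2
```

```text
clock: 5.87
tool_pos: [0.6071, -0.2391, 0.0602]
tool_rot: [0.747, 0.665, -0.0, -0.001]
wrist_force: [0.0, 0.3, -1.2]
finger_gap: 0.0587
grasp_force: 30.0
t 5.87 pos [ 0.6071 -0.2391  0.0602] yaw -1.456 gap 0.0587 F [ 0.   0.3 -1.2]
[-0.9, -0.0, 0.2] [-0.003, -0.001, 0.002]
top [381 115]
scene [135 331]
```

View pics/L2.png

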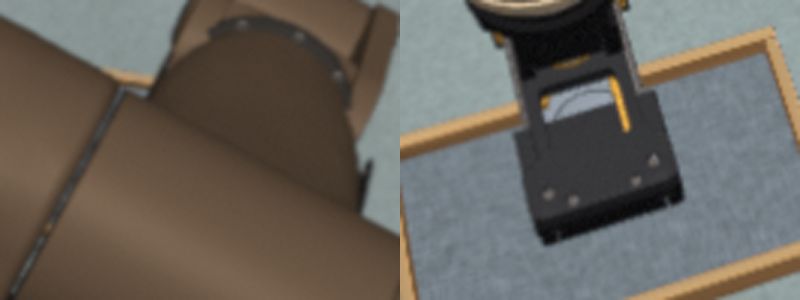

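The gripper is centred over the tray but hides the tin, so I'll place it and check afterwards.

```bash
python3 -m handwheel '[[-1,0,20,0,0,0.002,0],[-1,0,35,0,0,0.002,0],[-1,0,44,0,0,0.002,0],[-1,0,46,0,0,0.002,0],[-1,0,46,0,0,0.002,0],[-1,0,46,0,0,0.002,0]]'; python3 -m handwheel '[[0,0,0,0,0,0,0.8],[0,0,0,0,0,0,0.8],[0,0,0,0,0,0,0.8],[0,0,0,0,0,0,0.8],[0,0,-30,0,0,0,0.8],[0,0,-70,0,0,0,0.8],[0,0,-110,0,0,0,0.8],[0,0,-140,0,0,0,0.8],[0,0,-140,0,0,0,0.8]]';python3 go.py .417 .0741 .15 1.454
```

```text
clock: 6.47
tool_pos: [0.6082, -0.2416, 0.016]
tool_rot: [0.748, 0.664, 0.0, 0.001]
wrist_force: [0.2, 0.0, -1.5]
finger_gap: 0.0586
grasp_force: 30.0
clock: 7.22
tool_pos: [0.6098, -0.2424, 0.1618]
tool_rot: [0.748, 0.664, 0.002, 0.005]
wrist_force: [-0.1, 0.4, 0.3]
finger_gap: 0.0759
grasp_force: 0.0
t 7.22 pos [ 0.6098 -0.2424  0.1618] yaw -1.453 gap 0.0759 F [-0.1  0.4  0.3]
[291.7, -228.8, 8.6] [0.009, 0.004, -0.001]
```

Next I move above the round gem. From there the tray should be visible for a check.

```bash
python3 -m handwheel '[[292,-229,10,0,0,0,0.8],[292,-229,10,0,0,0,0.8],[292,-229,10,0,0,0,0.8],[292,-229,10,0,0,0,0.8],[292,-229,10,0,0,0,0.8],[292,-229,10,0,0,0,0.8],[292,-229,10,0,0,0,0.8],[292,-229,10,0,0,0,0.8],[292,-229,10,0,0,0,0.8],[292,-229,10,0,0,0,0.8],[292,-229,10,0,0,0,0.8],[292,-229,10,0,0,0,0.8]]'; python3 go.py .417 .0741 .15 1.454  .417 .0741 .005 1.454; python3 look.py 3 .607 -.24 .03
```

```text
clock: 8.22
tool_pos: [0.4151, 0.0755, 0.1449]
tool_rot: [0.747, 0.664, 0.0, 0.0]
wrist_force: [0.0, 0.1, 0.1]
finger_gap: 0.0759
grasp_force: 0.0
t 8.22 pos [0.4151 0.0755 0.1449] yaw -1.454 gap 0.0759 F [0.  0.1 0.1]
[-1.2, 2.1, -5.1] [0.001, 0.0, -0.0]
[-1.1, 1.9, 139.9] [0.001, 0.0, -0.0]
top [378 119]
scene [137 340]
```

View pics/L3.png

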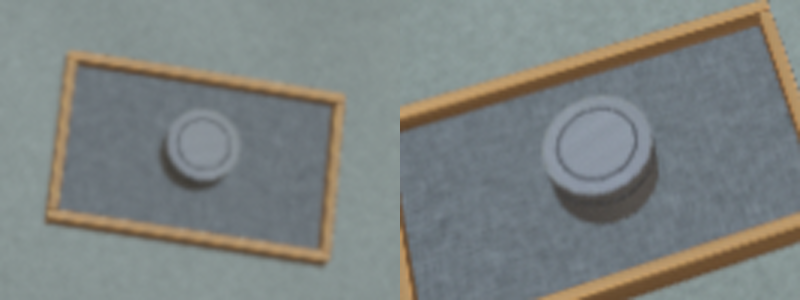

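```bash
python3 - <<'E'
from h import *
k=3.0075;to=np.array([378,119])
c=[([.073,.118,.022],(69,52)),([.073,-.118,.022],(345,96)),([-.073,-.118,.022],(327,263)),([-.073,.118,.022],(46,220))]
print(fitcorners([("top",L,to+np.array(u)/k) for L,u in c],[.6,-.2,0]))
print(unproj("top",to+np.array([203.5,145])/k,.046),unproj("scene",np.array([137,340])+np.array([197,144])/k,.046))
# scene felt/wall segmentation: bamboo hue mask moments
for n in("top","scene"):
    im=cv2.imread(f"pics/{n}3.png");b=cv2.cvtColor(im,cv2.COLOR_BGR2LAB)[...,2].astype(int)
    u=proj(n,[.607,-.24,.02])[0].astype(int); m=np.zeros(b.shape,np.uint8); r=90
    w=b[u[1]-r:u[1]+r,u[0]-r:u[0]+r]; m[u[1]-r:u[1]+r,u[0]-r:u[0]+r]=w>np.median(w)+14
    l,lab,st,ce=cv2.connectedComponentsWithStats(m); i=1+np.argmax(st[1:,4])
    h=cv2.convexHull(np.argwhere(lab==i)[:,::-1].astype(np.float32)); M2=cv2.moments(h); c=np.array([M2['m10'],M2['m01']])/M2['m00']
    def f(p):
        L=[v for v in box(.146,.236,0,.022)]; hh=cv2.convexHull(proj(n,place([*p,-.117],L)).astype(np.float32)); q=cv2.moments(hh); return np.array([q['m10'],q['m01']])/q['m00']-c
    print(n,st[i],M2['m00'],least_squares(f,[.6,-.24],diff_step=1e-3).x)
E
```

```text
(array([ 0.6049, -0.2392, -0.1236]), array([-0.5, -0.4,  0.1, -0.1,  0.8,  0.5, -0.2, -0. ]))
[ 0.60767432 -0.23870378] [ 0.61037408 -0.24120663]
top [ 393  136  100   71 1106] 5402.5 [ 0.60906315 -0.23946379]
scene [ 127  340  156  122 3144] 11953.0 [ 0.60754795 -0.24299176]
```

The tin stands centred in the tray to within about 2 mm. Next, the round gem.

```bash
python3 -m handwheel '[[-3,2,40,0,0,0,0.8],[-3,2,80,0,0,0,0.8],[-3,2,115,0,0,0,0.8],[-3,2,135,0,0,0,0.8],[-3,2,141,0,0,0,0.8],[-3,2,141,0,0,0,0.8],[-3,2,141,0,0,0,0],[-3,2,141,0,0,0,0],[-3,2,141,0,0,0,0],[-3,2,141,0,0,0,0],[-3,2,141,0,0,0,0],[-3,2,141,0,0,0,0]]';  python3 -m handwheel '[[0,0,0,0,0,0,0],[0,0,-20,0,0,0,0],[0,0,-60,0,0,0,0],[0,0,-100,0,0,0,0],[0,0,-100,0,0,0,0],[0,0,-100,0,0,0,0]]'; python3 go.py .6145 -.1722 .10 1.454
```

```text
clock: 9.32
tool_pos: [0.4165, 0.0724, 0.0043]
tool_rot: [0.748, 0.664, 0.0, 0.0]
wrist_force: [0.0, -0.2, 0.3]
finger_gap: 0.0416
grasp_force: 0.0
clock: 9.82
tool_pos: [0.417, 0.0724, 0.1055]
tool_rot: [0.748, 0.664, 0.002, 0.002]
wrist_force: [-0.0, 0.1, -1.1]
finger_gap: 0.037
grasp_force: 30.0
t 9.82 pos [0.417  0.0724 0.1055] yaw -1.453 gap 0.037 F [-0.   0.1 -1.1]
[-219.7, 224.9, 6.4] [0.005, -0.001, -0.001]
```

```bash
python3 -m handwheel '[[-220,225,5,0,0,0,0],[-220,225,5,0,0,0,0],[-220,225,5,0,0,0,0],[-220,225,5,0,0,0,0],[-220,225,5,0,0,0,0],[-220,225,5,0,0,0,0],[-220,225,5,0,0,0,0],[-220,225,5,0,0,0,0],[-220,225,5,0,0,0,0],[-220,225,5,0,0,0,0],[-220,225,5,0,0,0,0]]'; python3 go.py .6145 -.1722 .0115 1.454
```

```text
clock: 10.73
tool_pos: [0.6126, -0.1719, 0.0971]
tool_rot: [0.748, 0.664, -0.001, -0.001]
wrist_force: [-0.2, 0.8, -0.6]
finger_gap: 0.0366
grasp_force: 30.0
t 10.73 pos [ 0.6126 -0.1719  0.0971] yaw -1.453 gap 0.0366 F [-0.2  0.8 -0.6]
[-0.2, 2.2, 85.6] [-0.003, -0.001, -0.001]
```

```bash
python3 -m handwheel '[[0,2,35,0,0,0,0],[0,2,65,0,0,0,0],[0,2,80,0,0,0,0],[0,2,85,0,0,0,0],[0,2,85.5,0,0,0,0],[0,2,85.5,0,0,0,0],[0,2,85.5,0,0,0,0.7],[0,2,85.5,0,0,0,0.7],[0,2,85.5,0,0,0,0.7],[0,2,85.5,0,0,0,0.7]]'; python3 -m handwheel '[[0,0,-30,0,0,0,0.7],[0,0,-70,0,0,0,0.7],[0,0,-110,0,0,0,0.7],[0,0,-110,0,0,0,0.7]]'; python3 go.py .429 -.0714 .12 1.454
```

```text
clock: 11.57
tool_pos: [0.616, -0.173, 0.0141]
tool_rot: [0.748, 0.664, 0.0, 0.001]
wrist_force: [-0.5, 0.3, 0.0]
finger_gap: 0.0582
grasp_force: 0.0
clock: 11.9
tool_pos: [0.6185, -0.1739, 0.1311]
tool_rot: [0.748, 0.664, 0.002, 0.005]
wrist_force: [0.1, 0.1, 0.9]
finger_gap: 0.0666
grasp_force: 0.0
t 11.9 pos [ 0.6185 -0.1739  0.1311] yaw -1.453 gap 0.0666 F [0.1 0.1 0.9]
[79.5, -200.4, 8.7] [0.011, 0.003, -0.001]
```

```bash
python3 -m handwheel '[[80,-201,10,0,0,0,0.7],[80,-201,10,0,0,0,0.7],[80,-201,10,0,0,0,0.7],[80,-201,10,0,0,0,0.7],[80,-201,10,0,0,0,0.7],[80,-201,10,0,0,0,0.7],[80,-201,10,0,0,0,0.7],[80,-201,10,0,0,0,0.7]]'; python3 go.py .429 -.0714 .004 1.47; python3 look.py 4 .607 -.24 .03
```

```text
clock: 12.57
tool_pos: [0.4266, -0.0701, 0.1139]
tool_rot: [0.747, 0.664, 0.001, 0.001]
wrist_force: [-0.4, 0.6, 0.0]
finger_gap: 0.0668
grasp_force: 0.0
t 12.57 pos [ 0.4266 -0.0701  0.1139] yaw -1.453 gap 0.0668 F [-0.4  0.6  0. ]
[-1.0, 2.3, 109.9] [0.002, 0.001, -0.017]
top [378 119]
scene [137 340]
```

View pics/L4.png

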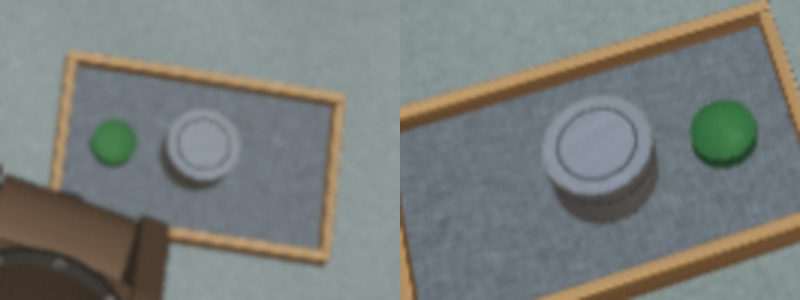

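The round gem sits in the tray left of the tin. I'll measure its offset.

```bash
python3 - <<'E'
from h import *
ims={n:cv2.imread(f"pics/{n}4.png") for n in("top","scene")}
for c in(("top",),("scene",)): print(fit(ims,'round',[.6145,-.172,0.],'green',c,z=.006,w=13))
E
```

```text
(array([ 0.6181, -0.1695, -0.0701]), np.float64(0.166))
(array([ 0.6194, -0.1741, -0.0385]), np.float64(0.213))
```

That is about 3 mm off the target, which is good enough. Next, the square gem.

```bash
python3 -m handwheel '[[-1,2,40,0,0,0,0.7],[-1,2,80,0,0,0,0.7],[-1,2,100,0,0,0,0.7],[-1,2,110,0,0,0,0.7],[-1,2,110,0,0,0,0.7],[-1,2,110,0,0,0,0.7],[-1,2,110,0,0,0,0],[-1,2,110,0,0,0,0],[-1,2,110,0,0,0,0],[-1,2,110,0,0,0,0],[-1,2,110,0,0,0,0],[-1,2,110,0,0,0,0]]';  python3 -m handwheel '[[0,0,0,0,0,0,0],[0,0,0,0,0,0,0],[0,0,-20,0,0,0,0],[0,0,-60,0,0,0,0],[0,0,-100,0,0,0,0],[0,0,-100,0,0,0,0],[0,0,-100,0,0,0,0]]'; python3 go.py .5981 -.3112 .10 1.454
```

```text
clock: 13.67
tool_pos: [0.4276, -0.0711, 0.0034]
tool_rot: [0.748, 0.664, 0.0, 0.0]
wrist_force: [-0.0, -0.0, 1.1]
finger_gap: 0.0335
grasp_force: 30.0
clock: 14.25
tool_pos: [0.4281, -0.0712, 0.105]
tool_rot: [0.748, 0.664, 0.001, 0.002]
wrist_force: [0.1, 0.4, -0.7]
finger_gap: 0.0338
grasp_force: 30.0
t 14.25 pos [ 0.4281 -0.0712  0.105 ] yaw -1.453 gap 0.0338 F [ 0.1  0.4 -0.7]
[-218.3, 197.0, 6.1] [0.004, 0.001, -0.001]
```

```bash
python3 -m handwheel '[[-218,197,5,0,0,0,0],[-218,197,5,0,0,0,0],[-218,197,5,0,0,0,0],[-218,197,5,0,0,0,0],[-218,197,5,0,0,0,0],[-218,197,5,0,0,0,0],[-218,197,5,0,0,0,0],[-218,197,5,0,0,0,0],[-218,197,5,0,0,0,0],[-218,197,5,0,0,0,0],[-218,197,5,0,0,0,0]]'; python3 go.py .5981 -.3112 .0105 1.454
```

```text
clock: 15.17
tool_pos: [0.5964, -0.3093, 0.0972]
tool_rot: [0.747, 0.664, -0.0, -0.001]
wrist_force: [-0.2, 0.6, -0.4]
finger_gap: 0.034
grasp_force: 30.0
t 15.17 pos [ 0.5964 -0.3093  0.0972] yaw -1.453 gap 0.034 F [-0.2  0.6 -0.4]
[-1.8, 2.0, 86.7] [-0.002, -0.001, -0.001]
```

```bash
python3 -m handwheel '[[-2,1.5,35,0,0,0,0],[-2,1.5,65,0,0,0,0],[-2,1.5,80,0,0,0,0],[-2,1.5,86,0,0,0,0],[-2,1.5,87,0,0,0,0],[-2,1.5,87,0,0,0,0],[-2,1.5,87,0,0,0,0]]';  python3 go.py .5981 -.3112 .0105 1.454
```

```text
clock: 15.75
tool_pos: [0.5992, -0.3129, 0.0127]
tool_rot: [0.747, 0.664, 0.0, 0.001]
wrist_force: [-0.0, -0.4, -0.2]
finger_gap: 0.0333
grasp_force: 30.0
t 15.75 pos [ 0.5992 -0.3129  0.0127] yaw -1.453 gap 0.0333 F [-0.  -0.4 -0.2]
[1.5, -1.3, 2.2] [0.002, 0.001, -0.001]
```

```bash
python3 -m handwheel '[[1.5,-1.3,2,0,0,0,0],[1.5,-1.3,2,0,0,0,0],[1.5,-1.3,2,0,0,0,0],[1.5,-1.3,2,0,0,0,0.65],[1.5,-1.3,2,0,0,0,0.65],[1.5,-1.3,2,0,0,0,0.65],[1.5,-1.3,2,0,0,0,0.65]]'; python3 -m handwheel '[[0,0,-30,0,0,0,0.65],[0,0,-70,0,0,0,0.65],[0,0,-110,0,0,0,0.65],[0,0,-110,0,0,0,0.65]]'; python3 go.py .385 -.283 .12 0
```

```text
clock: 16.33
tool_pos: [0.5976, -0.3113, 0.0094]
tool_rot: [0.748, 0.664, -0.0, 0.0]
wrist_force: [0.3, -0.2, 0.2]
finger_gap: 0.0552
grasp_force: 0.0
clock: 16.67
tool_pos: [0.6001, -0.3128, 0.1271]
tool_rot: [0.748, 0.664, 0.001, 0.005]
wrist_force: [0.0, -0.6, -0.3]
finger_gap: 0.0619
grasp_force: 0.0
t 16.67 pos [ 0.6001 -0.3128  0.1271] yaw -1.453 gap 0.0619 F [ 0.  -0.6 -0.3]
[4.3, -217.2, 5.0] [0.011, -0.003, 1.453]
```

```bash
python3 -m handwheel '[[4,-217,0,0,0,1.454,0.7],[4,-217,0,0,0,1.454,0.7],[4,-217,0,0,0,1.454,0.7],[4,-217,0,0,0,1.454,0.7],[4,-217,0,0,0,1.454,0.7],[4,-217,0,0,0,1.454,0.7],[4,-217,0,0,0,1.454,0.7],[4,-217,0,0,0,1.454,0.7],[4,-217,0,0,0,1.454,0.7],[4,-217,0,0,0,1.454,0.7],[4,-217,0,0,0,1.454,0.7],[4,-217,0,0,0,1.454,0.7]]'; python3 go.py .385 -.283 .12 0 .385 -.283 .004 0; python3 look.py 5 .5 -.28 .0
python3 - <<'E'
from h import *
ims={n:cv2.imread(f"pics/{n}5.png") for n in("top","scene")}
print(fit(ims,'square',[.5981,-.3112,-.11],'green',("scene",),z=.006,w=13))
print(fit(ims,'square',[.5981,-.3112,-.11],'green',("top",),z=.006,w=13))
E
```

```text
clock: 17.67
tool_pos: [0.3825, -0.2818, 0.1193]
tool_rot: [1.0, -0.004, 0.0, 0.0]
wrist_force: [-0.3, 0.3, 0.6]
finger_gap: 0.0666
grasp_force: 0.0
t 17.67 pos [ 0.3825 -0.2818  0.1193] yaw 0.008 gap 0.0666 F [-0.3  0.3  0.6]
[2.5, 1.2, -0.7] [0.0, -0.0, -0.008]
[2.5, 1.2, 115.3] [0.0, -0.0, -0.008]
top [392 164]
scene [ 98 308]
(array([ 0.6012, -0.3115,  0.0085]), np.float64(0.28))
(array([ 0.5994, -0.3086, -0.1729]), np.float64(0.158))
```

View pics/L5.png

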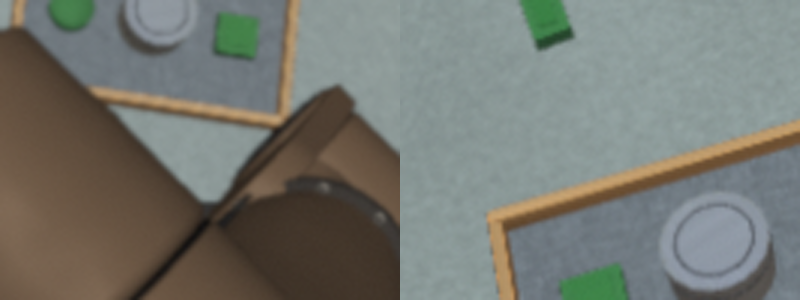

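The square gem is right of the tin and within 2 mm. The oblong gem is clear, so I'm descending onto it.

```bash
python3 -m handwheel '[[2.5,1,40,0,0,-0.008,0.7],[2.5,1,80,0,0,-0.008,0.7],[2.5,1,105,0,0,-0.008,0.7],[2.5,1,115,0,0,-0.008,0.7],[2.5,1,115,0,0,-0.008,0.7],[2.5,1,115,0,0,-0.008,0.7],[2.5,1,115,0,0,-0.008,0],[2.5,1,115,0,0,-0.008,0],[2.5,1,115,0,0,-0.008,0],[2.5,1,115,0,0,-0.008,0],[2.5,1,115,0,0,-0.008,0],[2.5,1,115,0,0,-0.008,0]]';  python3 -m handwheel '[[0,0,0,0,0,0,0],[0,0,0,0,0,0,0],[0,0,-20,0,0,0,0],[0,0,-60,0,0,0,0],[0,0,-100,0,0,0,0],[0,0,-120,0,0,0,0],[0,0,-120,0,0,0,0],[0,0,-120,0,0,0,0]]'; python3 go.py .608 -.2416 .12 -0.117
```

```text
clock: 18.77
tool_pos: [0.3851, -0.2828, 0.0046]
tool_rot: [1.0, 0.003, 0.0, 0.0]
wrist_force: [0.7, -0.7, -0.1]
finger_gap: 0.0319
grasp_force: 0.0
clock: 19.43
tool_pos: [0.3852, -0.2828, 0.125]
tool_rot: [1.0, 0.003, 0.001, 0.001]
wrist_force: [-0.3, -0.2, -0.7]
finger_gap: 0.0239
grasp_force: 30.0
t 19.43 pos [ 0.3852 -0.2828  0.125 ] yaw -0.007 gap 0.0239 F [-0.3 -0.2 -0.7]
[223.1, -39.7, 5.3] [0.002, -0.002, 0.124]
```

```bash
python3 -m handwheel '[[223,-40,0,0,0,0.124,0],[223,-40,0,0,0,0.124,0],[223,-40,0,0,0,0.124,0],[223,-40,0,0,0,0.124,0],[223,-40,0,0,0,0.124,0],[223,-40,0,0,0,0.124,0],[223,-40,0,0,0,0.124,0],[223,-40,0,0,0,0.124,0],[223,-40,0,0,0,0.124,0],[223,-40,0,0,0,0.124,0]]'; python3 go.py .608 -.2416 .065 -0.117; python3 look.py 6 .608 -.2416 .12
```

```text
clock: 20.27
tool_pos: [0.6064, -0.2414, 0.1234]
tool_rot: [0.998, -0.059, -0.001, -0.0]
wrist_force: [-0.6, -0.7, -0.2]
finger_gap: 0.0238
grasp_force: 30.0
t 20.27 pos [ 0.6064 -0.2414  0.1234] yaw 0.118 gap 0.0238 F [-0.6 -0.7 -0.2]
[1.7, 0.0, 58.4] [-0.0, 0.002, -0.001]
top [387 108]
scene [129 314]
```

View pics/L6.png

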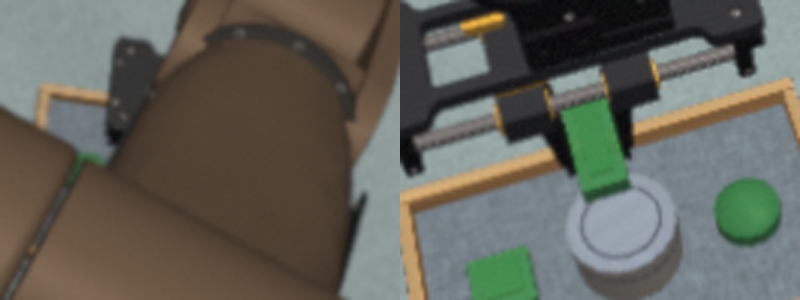

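```bash
python3 - <<'E'
from h import *
p=[.6064+.002,-.2414+.0005,-.117]  # scene frame = robot + bias
for d in(-4,0,4):
    L=[[.027+d/1e3,y,z] for z in(.1194,.1324) for y in(-.012,.012)]
    print(d,((proj("scene",place(p,L))-[129,314])*3.0075+[400,0]).round().tolist())
E
```

```text
-4 [[587.0, 197.0], [633.0, 183.0], [583.0, 185.0], [630.0, 170.0]]
0 [[588.0, 204.0], [635.0, 190.0], [584.0, 192.0], [632.0, 177.0]]
4 [[590.0, 211.0], [637.0, 196.0], [586.0, 199.0], [634.0, 184.0]]
```

The oblong gem is held level and sits about 2 mm back along its length, so I'll compensate for that as I lower it.

```bash
python3 -m handwheel '[[3,0,30,0,0,0,0],[3,0,50,0,0,0,0],[3,0,60,0,0,0,0],[3,0,66,0,0,0,0],[3,0,70,0,0,0,0],[3,0,70,0,0,0,0],[3,0,70,0,0,0,0],[3,0,70,0,0,0,0]]'; python3 go.py .6095 -.2418 .0512 -0.117
```

```text
clock: 21.03
tool_pos: [0.6111, -0.2417, 0.0553]
tool_rot: [0.998, -0.059, 0.001, 0.0]
wrist_force: [-0.7, 0.1, -0.8]
finger_gap: 0.0236
grasp_force: 30.0
t 21.03 pos [ 0.6111 -0.2417  0.0553] yaw 0.117 gap 0.0236 F [-0.7  0.1 -0.8]
[-1.6, 0.2, 4.1] [0.001, -0.001, -0.0]
```

```bash
python3 -m handwheel '[[-1.5,0,4,0,0,0,0],[-1.5,0,4,0,0,0,0],[-1.5,0,4,0,0,0,0],[-1.5,0,4,0,0,0,0]]'; python3 go.py .6095 -.2418 .0512 -0.117
```

```text
clock: 21.37
tool_pos: [0.6092, -0.2413, 0.0505]
tool_rot: [0.998, -0.059, 0.0, 0.0]
wrist_force: [-0.3, -0.5, 1.6]
finger_gap: 0.0235
grasp_force: 30.0
t 21.37 pos [ 0.6092 -0.2413  0.0505] yaw 0.117 gap 0.0235 F [-0.3 -0.5  1.6]
[0.4, 0.4, -0.7] [0.0, -0.0, -0.0]
```

```bash
python3 -m handwheel '[[0,0,0,0,0,0,0.5],[0,0,0,0,0,0,0.5],[0,0,0,0,0,0,0.5],[0,0,-10,0,0,0,0.5],[0,0,-40,0,0,0,0.5],[0,0,-75,0,0,0,0.5],[0,0,-75,0,0,0,0.5]]'; python3 go.py .5982 .021 .12 0.344
```

```text
clock: 21.95
tool_pos: [0.6116, -0.2424, 0.1322]
tool_rot: [0.998, -0.058, 0.004, 0.002]
wrist_force: [1.1, -0.7, -0.2]
finger_gap: 0.0475
grasp_force: 0.0
t 21.95 pos [ 0.6116 -0.2424  0.1322] yaw 0.117 gap 0.0475 F [ 1.1 -0.7 -0.2]
[-44.1, -260.1, 11.0] [0.005, -0.008, -0.461]
```

```bash
python3 -m handwheel '[[-44,-260,5,0,0,-0.461,0.6],[-44,-260,5,0,0,-0.461,0.6],[-44,-260,5,0,0,-0.461,0.6],[-44,-260,5,0,0,-0.461,0.6],[-44,-260,5,0,0,-0.461,0.6],[-44,-260,5,0,0,-0.461,0.6],[-44,-260,5,0,0,-0.461,0.6],[-44,-260,5,0,0,-0.461,0.6],[-44,-260,5,0,0,-0.461,0.6]]'; python3 go.py .5982 .021 .004 0.344; python3 look.py 7 .6 -.2416 .05
python3 - <<'E'
from h import *
ims={n:cv2.imread(f"pics/{n}7.png") for n in("top","scene")}
for c in("top","scene"):
    print(c,fit(ims,'oblong',[.608,-.2416,-.117],'green',(c,),z=.046,w=13))
print(fit(ims,'mallet',[.57,.0122,.344],'red',("scene",)))
E
```

```text
clock: 22.7
tool_pos: [0.5962, 0.0223, 0.1208]
tool_rot: [0.985, 0.172, 0.0, 0.0]
wrist_force: [0.9, -0.2, 0.8]
finger_gap: 0.057
grasp_force: 0.0
t 22.7 pos [0.5962 0.0223 0.1208] yaw -0.346 gap 0.057 F [ 0.9 -0.2  0.8]
[1.4, 1.8, 116.8] [0.001, -0.001, 0.002]
top [381 119]
scene [133 331]
top (array([ 0.61  , -0.2395, -0.1881]), np.float64(0.159))
scene (array([ 0.6128, -0.2445, -0.1132]), np.float64(0.186))
(array([0.5696, 0.0108, 0.3478]), np.float64(0.142))
```

View pics/L7.png

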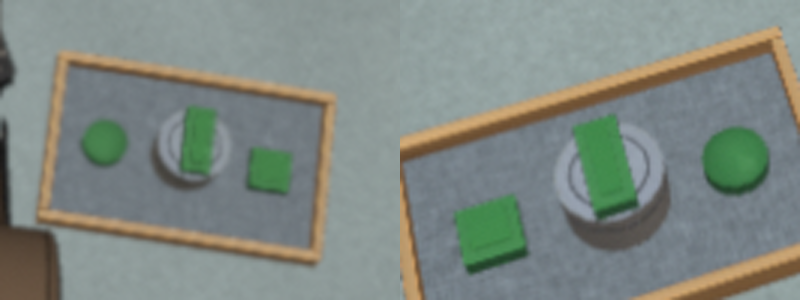

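The display looks right: round gem left, square gem right, oblong centred on the lid. Next, the mallet.

```bash
python3 -m handwheel '[[1.5,2,40,0,0,0,0.6],[1.5,2,80,0,0,0,0.6],[1.5,2,105,0,0,0,0.6],[1.5,2,116,0,0,0,0.6],[1.5,2,116,0,0,0,0.6],[1.5,2,116,0,0,0,0.6],[1.5,2,116,0,0,0,0],[1.5,2,116,0,0,0,0],[1.5,2,116,0,0,0,0],[1.5,2,116,0,0,0,0],[1.5,2,116,0,0,0,0],[1.5,2,116,0,0,0,0]]';  python3 -m handwheel '[[0,0,0,0,0,0,0],[0,0,0,0,0,0,0],[0,0,0,0,0,0,0]]'; python3 -m handwheel '[[0,0,-20,0,0,0,0],[0,0,-60,0,0,0,0],[0,0,-100,0,0,0,0],[0,0,-140,0,0,0,0],[0,0,-160,0,0,0,0],[0,0,-160,0,0,0,0],[0,0,-160,0,0,0,0]]'; python3 go.py .5746 .2289 .16 1.763
```

```text
clock: 23.8
tool_pos: [0.5981, 0.0207, 0.0046]
tool_rot: [0.985, 0.171, 0.0, 0.0]
wrist_force: [0.1, 0.9, 0.3]
finger_gap: 0.0222
grasp_force: 0.0
clock: 24.05
tool_pos: [0.598, 0.0207, 0.0043]
tool_rot: [0.985, 0.171, 0.0, 0.0]
wrist_force: [-0.9, 0.5, 1.7]
finger_gap: 0.0111
grasp_force: 30.0
clock: 24.63
tool_pos: [0.5981, 0.0207, 0.165]
tool_rot: [0.985, 0.171, 0.001, 0.0]
wrist_force: [0.2, -0.1, -0.8]
finger_gap: 0.0112
grasp_force: 30.0
t 24.63 pos [0.5981 0.0207 0.165 ] yaw -0.344 gap 0.0112 F [ 0.2 -0.1 -0.8]
[48.1, -204.0, 4.9] [0.002, -0.001, -1.419]
```

```bash
python3 go.py .5687 .2593 .16 1.763 | tail -1
```

```text
[52.7, -234.6, 4.9] [0.002, -0.001, -1.419]
```

```bash
python3 -m handwheel '[[53,-235,0,0,0,-1.419,0],[53,-235,0,0,0,-1.419,0],[53,-235,0,0,0,-1.419,0],[53,-235,0,0,0,-1.419,0],[53,-235,0,0,0,-1.419,0],[53,-235,0,0,0,-1.419,0],[53,-235,0,0,0,-1.419,0],[53,-235,0,0,0,-1.419,0],[53,-235,0,0,0,-1.419,0],[53,-235,0,0,0,-1.419,0],[53,-235,0,0,0,-1.419,0],[53,-235,0,0,0,-1.419,0]]'; python3 -m handwheel '[[0,0,20,0,0,0,0],[0,0,40,0,0,0,0],[0,0,60,0,0,0,0],[0,0,60,0,0,0,0]]'; python3 go.py .5687 .2593 .069 1.763; python3 look.py 8 .5746 .2289 .08;python3 - <<'E'
from h import *
im=cv2.imread("pics/scene8.png"); o=np.array([355,180]);K=800/160
c=cv2.resize(im[180:300,355:515],(800,600),interpolation=cv2.INTER_CUBIC)
z=.100-.0045
for p in M['mallet']:
    h=cv2.convexHull(((proj("scene",place([.5746+.002,.2289+.0005,1.763,z],p))-o+.5)*K-.5).astype(np.float32)).astype(int); cv2.polylines(c,[h],True,(255,0,0),1)
cv2.imwrite("pics/m8.png",c)
E
```

```text
clock: 25.63
tool_pos: [0.5679, 0.2595, 0.1618]
tool_rot: [0.633, 0.774, -0.002, -0.001]
wrist_force: [-0.1, 0.0, -0.6]
finger_gap: 0.0113
grasp_force: 30.0
clock: 25.97
tool_pos: [0.5662, 0.2588, 0.0987]
tool_rot: [0.636, 0.772, -0.004, -0.002]
wrist_force: [0.3, -0.2, -1.2]
finger_gap: 0.0111
grasp_force: 30.0
t 25.97 pos [0.5662 0.2588 0.0987] yaw -1.763 gap 0.0111 F [ 0.3 -0.2 -1.2]
[0.0, 2.8, 29.7] [-0.009, 0.001, -0.0]
top [184 120]
scene [364 211]
```

View pics/m8.png

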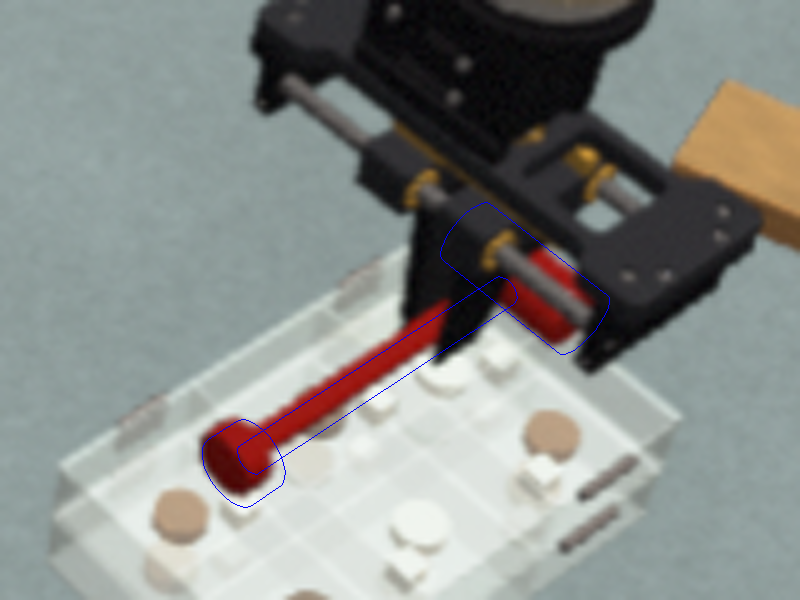

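The mallet is level over the stack and about 3 mm short in x. I'll lower it with that correction.

```bash
python3 -m handwheel '[[0,2.5,12,0,0,0,0],[0,2.5,20,0,0,0,0],[0,2.5,25,0,0,0,0],[0,2.5,27,0,0,0,0],[0,2.5,27,0,0,0,0],[0,2.5,27,0,0,0,0]]'; python3 go.py .5687 .2593 .0685 1.763
```

```text
clock: 26.57
tool_pos: [0.5712, 0.2603, 0.0774]
tool_rot: [0.636, 0.772, 0.0, 0.0]
wrist_force: [0.3, -0.8, -0.4]
finger_gap: 0.0115
grasp_force: 30.0
t 26.57 pos [0.5712 0.2603 0.0774] yaw -1.763 gap 0.0115 F [ 0.3 -0.8 -0.4]
[-0.5, -2.7, 8.9] [0.0, 0.0, -0.0]
```

```bash
python3 -m handwheel '[[-0.5,-2.5,4,0,0,0,0],[-0.5,-2.5,7,0,0,0,0],[-0.5,-2.5,8,0,0,0,0],[-0.5,-2.5,8,0,0,0,0],[-0.5,-2.5,8,0,0,0,0]]'; python3 go.py .5687 .2593 .0685 1.763
```

```text
clock: 26.98
tool_pos: [0.5688, 0.2593, 0.0693]
tool_rot: [0.636, 0.772, -0.0, 0.0]
wrist_force: [-0.3, -0.2, -1.1]
finger_gap: 0.0109
grasp_force: 30.0
t 26.98 pos [0.5688 0.2593 0.0693] yaw -1.763 gap 0.0109 F [-0.3 -0.2 -1.1]
[0.0, -0.1, 0.8] [-0.0, 0.0, -0.0]
```

```bash
python3 -m handwheel '[[0,0,0.8,0,0,0,0],[0,0,0.8,0,0,0,0],[0,0,0.8,0,0,0,0.4],[0,0,0.8,0,0,0,0.4],[0,0,0.8,0,0,0,0.4],[0,0,0.8,0,0,0,0.4]]'; python3 -m handwheel '[[0,0,-15,0,0,0,0.4],[0,0,-50,0,0,0,0.4],[0,0,-90,0,0,0,0.4],[0,0,-120,0,0,0,0.4],[-160,0,-120,0,0,0,0.4],[-160,0,-120,0,0,0,0.4],[-160,0,-120,0,0,0,0.4],[-160,0,-120,0,0,0,0.4],[-240,-110,-120,0,0,0,0.4],[-240,-110,-120,0,0,0,0.4],[-240,-110,-120,0,0,0,0.4],[-240,-110,-120,0,0,0,0.4]]'; python3 -m handwheel '[[0,0,0,0,0,0,0.4],[0,0,0,0,0,0,0.4]]'
python3 - <<'E'
from h import *
for n in("top","scene"): cv2.imwrite(f"pics/{n}9.png",optics.camera(n)[:,:,::-1])
ims={n:cv2.imread(f"pics/{n}9.png") for n in("top","scene")}
for c in("top","scene"): print(c,fit(ims,'mallet',[.5746,.2289,1.763],'red',(c,),z=.064))
o=[cv2.resize(ims["top"][120:300,150:510],(800,400)),cv2.resize(ims["scene"][180:470,120:520],(800,580))]
cv2.imwrite("pics/f1.png",o[0]);cv2.imwrite("pics/f2.png",o[1])
E
```

```text
clock: 27.48
tool_pos: [0.5689, 0.2593, 0.0686]
tool_rot: [0.636, 0.772, 0.0, 0.0]
wrist_force: [0.3, 0.1, 0.7]
finger_gap: 0.0327
grasp_force: 0.0
clock: 28.48
tool_pos: [0.5031, 0.0001, 0.1885]
tool_rot: [0.637, 0.771, -0.001, -0.001]
wrist_force: [0.8, -0.6, 0.6]
finger_gap: 0.0379
grasp_force: 0.0
clock: 28.65
tool_pos: [0.5072, 0.0025, 0.189]
tool_rot: [0.637, 0.771, 0.0, 0.001]
wrist_force: [0.4, 1.9, 0.5]
finger_gap: 0.0383
grasp_force: 0.0
top (array([0.5752, 0.2319, 1.7679]), np.float64(0.257))
scene (array([0.5748, 0.2288, 1.7633]), np.float64(0.18))
```

View pics/f1.png

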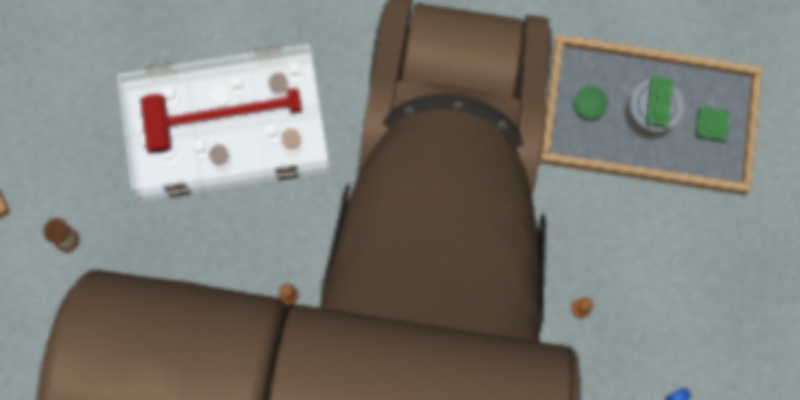

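View pics/f2.png

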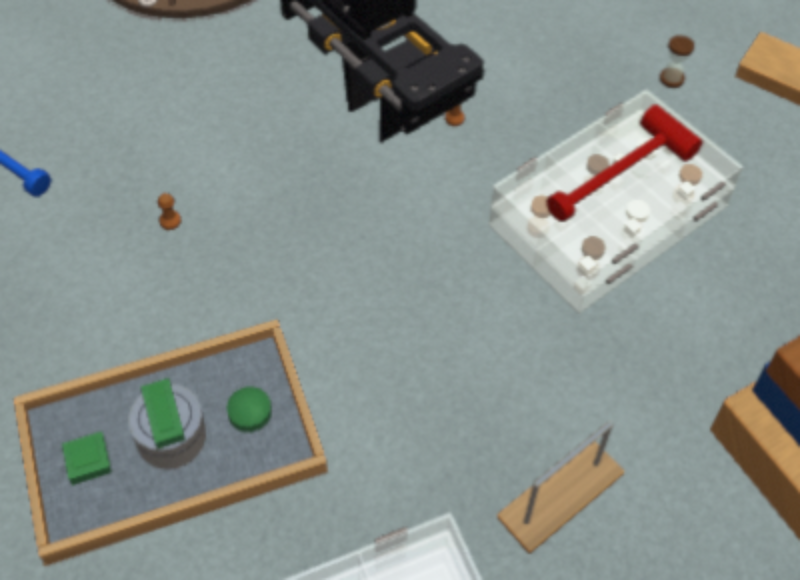

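Both views show everything in place: the mallet is centred on the stack, and the pawns and timer are standing where they were. Handing in.

```bash
python3 -c "
from bench import job
print(job.hand_in())"
```

```text
the job is handed in; nothing more can be done
None
```

I handed the job in at about 29 s: the tin, all three gems and the mallet are within about 4 mm of their targets by the cameras, and the pawns and timer look undisturbed.

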